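# Re-clamp a block heel tread up and clear the bench tools

## Task

Slide the fixture's jaw well open, turn the block heel over so that its black rubber tread, now underneath, faces straight up and set it back down flat on the fixture's bed, midway along the jaws, then slide the jaw snugly back so that it is clamped by the same two sides as before. Stand every hand tool that is lying on the bench upright in the four-cell holder, handle down and working end up (before or after the heel, as you like), and leave the tin and the thread cone where they are.

Things in the scene. Friction and masses are not known exactly. Their poses are not given: they have to be found in the camera images.
- vise_seat (a point): Green slide-jaw fixture, fixed to the bench. Point on its bed plate (top 15 mm above the bench), mid-place where the heel is clamped. z up, y = the way the loose jaw slides open, x along the jaws. Jaws 100 mm long, 22-25 mm thick, 22 mm high above the bed; fixed jaw's face at y = -23 mm; bed spans y -60 to +190, x -55 to +55 mm.
- jaw (a joint): Gap between the two jaws in m, 0 to 0.09; the loose jaw slides along the fixture's y with some friction and stays where it is left. Its face is at y = -23 mm + gap.
- jaw_knob (a point): Grip point of the red knob with which the loose jaw is slid: an upright round post 24 mm in diameter on the jaw's carriage, 67 mm in y beyond the loose jaw's face. The post runs from 30 to 75 mm above the bench; this point is on its axis, 58 mm above the bench.
- heel: Laminated wooden block heel, 70 x 46 x 80 mm (its own x, y, z), origin at its centre. The end at its -z is the black rubber tread (10 mm thick, with grey bars). At the start it is clamped between the jaws by its 46 mm width (y across the jaws) with the tread down on the bed, its x along the jaws; turned over, its z points down.
- rack: Open-topped pale wooden tool holder, fixed to the bench, 112 x 112 x 88 mm, origin at the centre of its underside. One wall across each way divides it into four square cells 48 mm wide, centred at x = +-27, y = +-27 mm in its frame; walls and floor 5 mm thick.
- tin: Bystander: closed tin, 72 mm diameter, 95 mm high, origin at its underside.
- cone: Bystander: white thread cone, 60 mm diameter at the foot, 100 mm high, origin at its underside.
- brush: Glue brush with blue handle; bristle head 26 mm wide, 12 mm thick. 180 mm long in all; may be absent. Origin on its long axis, mid-length; its x runs from the handle's end to the working end. The handle is a square bar 18 x 18 mm from x = -90 to +40 mm, the working end from +40 to +90 mm. Starts lying on the bench, origin 9 mm above it.
- brush_butt (a point): Handle end (butt) of the brush, on its axis, 90 mm from its origin.
- rasp: Rasp with red handle; flat dark steel blade 16 mm wide, 6 mm thick. 180 mm long in all; may be absent. Origin on its long axis, mid-length; its x runs from the handle's end to the working end. The handle is a square bar 18 x 18 mm from x = -90 to +40 mm, the working end from +40 to +90 mm. Starts lying on the bench, origin 9 mm above it.
- rasp_butt (a point): Handle end (butt) of the rasp, on its axis, 90 mm from its origin.
- awl: Awl with yellow handle; round steel spike 7 mm thick. 180 mm long in all; may be absent. Origin on its long axis, mid-length; its x runs from the handle's end to the working end. The handle is a square bar 18 x 18 mm from x = -90 to +40 mm, the working end from +40 to +90 mm. Starts lying on the bench, origin 9 mm above it.
- awl_butt (a point): Handle end (butt) of the awl, on its axis, 90 mm from its origin.
Mind the look-alikes: they are no part of the job. Of the things that look like the rasp, take the one that is nearest to the robot's base at the start.

How it is judged:
On the way, in this order (a step that is already met when the one before it is completed fails the run):
1. the jaw has been slid open by at least 1 cm (gap over 56 mm) (value of joint jaw above 0.056 m), for 0.2 s.
2. the heel sits flat on the bed between the jaws with its tread up, the jaw still open (angle between heel's own z axis and vertical above 3.06 rad and z of heel in the frame of vise_seat between 0.036 and 0.044 m and x of heel in the frame of vise_seat between -0.035 and 0.035 m and y of heel in the frame of vise_seat between -0.005 and 0.045 m and value of joint jaw above 0.049 m), for 0.3 s.
3. the jaw has been slid against the heel, which still sits tread up (angle between heel's own z axis and vertical above 3.06 rad and z of heel in the frame of vise_seat between 0.036 and 0.044 m and x of heel in the frame of vise_seat between -0.035 and 0.035 m and y of heel in the frame of vise_seat between -0.004 and 0.004 m and value of joint jaw below 0.048 m), for 0.3 s.
At the end, for the whole second after the job is handed in: Heel at rest tread up (0.08 rad), flat on the bed (4 mm), against the fixed jaw (4 mm), within 35 mm of the seat middle along the jaws, jaw gap under 48 mm. Every present tool at rest in the holder, handle end inside it and below 25 mm, working end up, leaning under 0.6 rad (all of step 3 and linear speed of heel below 0.02 m/s and angle between each of brush, rasp, awl's own x axis and vertical below 0.6 rad and height (world z) of each of brush_butt, rasp_butt, awl_butt below 0.025 m and linear speed of each of brush, rasp, awl below 0.06 m/s and x of brush_butt in the frame of rack between -0.056 and 0.056 m and y of brush_butt in the frame of rack between -0.056 and 0.056 m and x of rasp_butt in the frame of rack between -0.056 and 0.056 m and y of rasp_butt in the frame of rack between -0.056 and 0.056 m and x of awl_butt in the frame of rack between -0.056 and 0.056 m and y of awl_butt in the frame of rack between -0.056 and 0.056 m); the robot touches nothing.
It fails at once if the tin is pushed more than 3 cm or tipped over (distance of tin from where it was at the start of the episode above 0.03 m or angle between tin's own z axis and vertical above 0.5 rad).
It fails at once if the cone is pushed more than 3 cm or tipped over (distance of cone from where it was at the start of the episode above 0.03 m or angle between cone's own z axis and vertical above 0.5 rad).
Of brush, rasp, awl only 2 to 3 are there at a start; the rules pass over those that are not, and their reading is None.
At some moment in a run one of brush, rasp, awl may be knocked a few centimetres aside while the robot is not near it.
It also fails if it takes over 208 s, if anything falls off the work surface, if the arm or the gripper's body presses on something with over 40 N, if the wrist force passes 120 N, or if a joint passes its speed limit or range.

## Robot

A 6-joint arm with a two-finger parallel gripper is mounted at the origin on the work surface. World frame = base frame: x ahead of the robot, y to its left, z up, the work surface at z = 0. Lengths are in m, angles in rad, forces in N, time in s.
With the tool pointing down it reaches from about 0.3 to 0.825 m from the base axis. Payload 5.4 kg.
Tool frame: the origin (TCP) lies at the very end of the fingers, on their centre line; the grasp point (between the pads) lies 19 mm behind it; z points along the fingers, x is the direction in which the jaws open and shut, and the axes are right-handed (so a half turn about z gives the same grasp; the last joint's range is limited). The gripper opens to 92 mm and grips with 3 to 60 N. Pads are 20 mm wide; open, the fingers measure 128 mm over their backs; the gripper's body (75 mm by 189 mm) begins 69 mm behind the grasp point.
Start: joints at [-1.384, 0.158, 1.597, -0, 1.386, -0.21], TCP at [0.222, -0.53, 0.215] pointing down, gripper open.
Joint ranges: [-2.91, 2.91], [-0.94, 2.29], [0.18, 2.7], [-1.29, 4.43], [0.17, 2.64], [-3, 3]. Speed limits (rad/s): [2.57, 2.57, 3.14, 3.14, 3.14, 3.14].

## Interface

Orientations are given as a rotation vector (axis times angle).
In Python, from workcell import bot gives the robot as it stands. Calls block until the motion is done:
- bot.goto(position, orientation): joint-space move of the TCP to a pose.
- bot.line_to(position, rot=None, max_speed=0.15): straight line of the TCP; rot=None keeps the orientation; max_speed is the mean speed in m/s.
- bot.set_joints(angles): joint-space move.
- bot.set_gripper(opening, newtons=None): opening from 0.0 (shut) to 1.0 (fully open); newtons is the grip in N (None keeps the last); returns when the fingers have stopped.
- bot.hold(seconds).
- bot.inverse_kinematics(position, orientation): joint angles nearest the present ones, or None.
- bot.read_camera(name): name is "scene" or "top" or "wrist"; returns a dict with "pixels" (384x512x3 uint8, blue, green, red), "fx", "fy", "cx", "cy" (pixels), "R" (3x3) and "t" (3): a world point X has camera coordinates R X + t. Camera axes: x right, y down, z forward; pixel columns grow to the right and rows downward; lengths in m; the calibration is good to about 2 mm. The wrist camera is an equidistant fisheye: a pixel r from the principal point sees the ray r / f radians off the axis. A picture is of the moment at which its call begins. There is no depth.
A pose or a line that the arm cannot do raises bot.MotionError and nothing moves.
- bot.job_done(): hands the job in, once; it reports no verdict.
Readings, each from a call of its own:
- bot.current_clock(): time.
- bot.current_joints(): joint angles.
- bot.current_joint_vel(): joint speeds.
- bot.current_effort(): joint torques, N m.
- bot.current_ee_pos(): TCP position.
- bot.current_tool_rot(): TCP orientation.
- bot.current_contact_force(): force on the tool from outside, world axes, zero at the start.
- bot.current_ft_torque(): the same for the moment, N m.
- bot.current_opening(): opening from 0.0 (shut) to 1.0 (fully open).
Only numpy, scipy, OpenCV 4.12 (cv2) and the standard library are available. Lean on these libraries where they do the work, as an engineer would, in place of code of your own. Each camera call takes 0.05 s, during which the arm holds its last target.

## Working session

There is one attempt and no reset: what is moved stays moved. The work goes in short steps, each a Python script; the robot and the scene stay as the last script left them, time stands still between calls to the robot, and variables do not carry over. Pictures are saved under pics/ and viewed, and the job is handed in when it is done.

```bash
ls; mkdir -p pics
python3 - <<'E'
from workcell import bot
import cv2,numpy as np
for n in ["scene","top","wrist"]:
    c=bot.read_camera(n); cv2.imwrite(f"pics/{n}0.png",c["pixels"])
    np.savez(f"pics/{n}0.npz",**{k:c[k] for k in c})
    print(n,c["fx"],c["fy"],c["cx"],c["cy"],np.round(c["R"],3).tolist(),np.round(c["t"],3), "cam pos",np.round(-np.array(c["R"]).T@c["t"],3))
print(bot.current_clock(),bot.current_ee_pos(),bot.current_tool_rot(),bot.current_opening())
E
```

```text
pics
scene 465.9396809195896 465.9396809195896 255.1937940654921 190.251951068366 [[0.329, 0.944, -0.009], [0.658, -0.236, -0.715], [-0.677, 0.229, -0.699]] [-0.109 -0.332  1.687] cam pos [ 1.396 -0.363  0.942]
top 426.4059539415883 426.4059539415883 257.96606365149944 193.47283606953337 [[0.021, -1.0, 0.013], [-0.994, -0.023, -0.107], [0.107, -0.011, -0.994]] [-0.083  0.592  1.405] cam pos [ 0.439 -0.055  1.462]
wrist 297.3186396354542 297.3186396354542 252.283969421831 191.05209210534804 [[0.385, -0.923, -0.002], [-0.894, -0.374, 0.249], [-0.23, -0.094, -0.969]] [-0.573 -0.029  0.391] cam pos [ 0.285 -0.503  0.384]
0.15 [ 0.22211021 -0.52986061  0.21387652] [-2.61490029e+00  1.73944714e+00  1.53982740e-03] 1.0027669764603255
```

View pics/scene0.png

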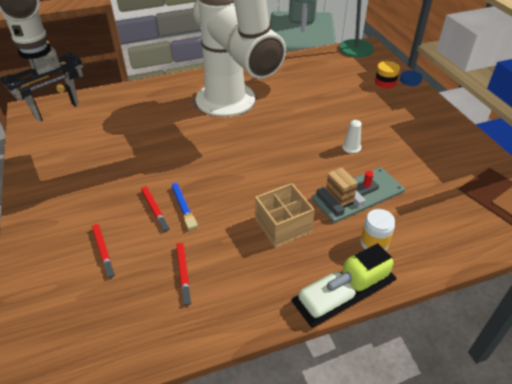

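View pics/top0.png

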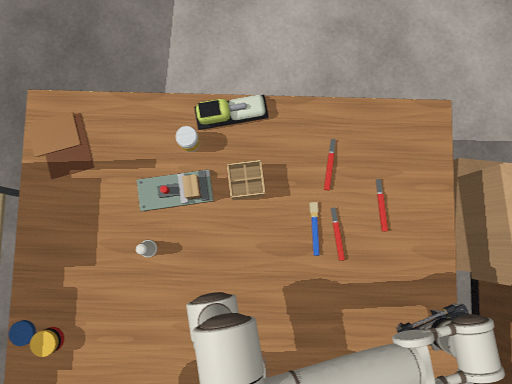

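View pics/wrist0.png

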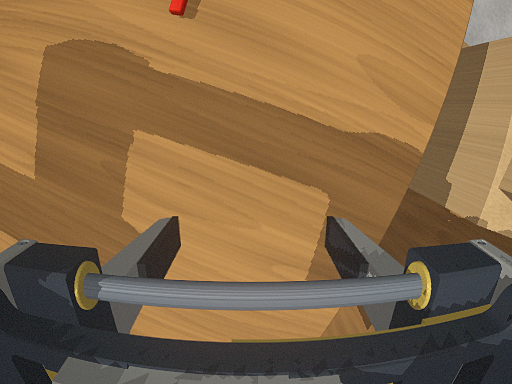

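The scene has a blue brush at top (315,230) and three red-handled tools at top (330,165), (382,205) and (338,235). There is no yellow awl. I'll measure the tools and enlarge this area.

```bash
cat > h.py <<'E'
import numpy as np, cv2
from scipy.spatial.transform import Rotation as Ro
def ray(c,u,v):
    R=np.array(c["R"]);t=np.array(c["t"])
    d=R.T@np.array([(u-c["cx"])/c["fx"],(v-c["cy"])/c["fy"],1.0])
    return -R.T@t,d
def plane(c,u,v,z):
    o,d=ray(c,u,v); return o+d*(z-o[2])/d[2]
def proj(c,X):
    p=np.array(c["R"])@np.array(X)+np.array(c["t"]); return np.array([c["fx"]*p[0]/p[2]+c["cx"],c["fy"]*p[1]/p[2]+c["cy"]])
def planewarp(c,z,x0,x1,y0,y1,s):
    """orthorectified picture of plane z; rows=-x (up = +x), cols=-y ; s px per m"""
    H=int((x1-x0)*s);W=int((y1-y0)*s)
    xs=x1-(np.arange(H)+.5)/s; ys=y1-(np.arange(W)+.5)/s
    Y,X=np.meshgrid(ys,xs); P=np.stack([X,Y,0*X+z],-1)@np.array(c["R"]).T+np.array(c["t"])
    return cv2.remap(c["pixels"],(c["fx"]*P[...,0]/P[...,2]+c["cx"]).astype(np.float32),(c["fy"]*P[...,1]/P[...,2]+c["cy"]).astype(np.float32),cv2.INTER_LINEAR)
def blobs(img,lo,hi,amin=60):
    hsv=cv2.cvtColor(img,cv2.COLOR_BGR2HSV)
    m=cv2.inRange(hsv,np.array(lo),np.array(hi))
    n,l,s,ce=cv2.connectedComponentsWithStats(m)
    return [(l==i,s[i],ce[i]) for i in range(1,n) if s[i][4]>=amin]
def shot(bot,name,fn=None):
    c=bot.read_camera(name)
    if fn: cv2.imwrite("pics/"+fn,c["pixels"])
    return c
E
python3 - <<'E'
from h import *
c=dict(np.load("pics/top0.npz"))
s=dict(np.load("pics/scene0.npz"))
for nm,cam in (("top",c),("scene",s)):
  for lab,lo,hi in (("red",(0,170,90),(8,255,255)),("blue",(105,150,60),(125,255,255))):
    for m,st,ce in blobs(cam["pixels"],lo,hi,30):
        ys,xs=np.nonzero(m)
        pts=np.array([plane(cam,u,v,0.018)[:2] for u,v in zip(xs,ys)])
        mu=pts.mean(0); w,V=np.linalg.eigh(np.cov((pts-mu).T)); a=V[:,1]; pr=(pts-mu)@a
        print(nm,lab,np.round(ce),st[4],"world",np.round(mu,3),"axis",np.round(a,3),"len",round(np.ptp(pr),3), "dist",round(np.linalg.norm(mu),3))
crop=lambda cam,u0,u1,v0,v1,k:cv2.resize(cam["pixels"][v0:v1,u0:u1],None,fx=k,fy=k,interpolation=cv2.INTER_CUBIC)
cv2.imwrite("pics/c_tools.png",crop(c,290,400,125,275,4))
cv2.imwrite("pics/c_fix.png",crop(c,125,275,90,265,4)[:600])
cv2.imwrite("pics/c_fix2.png",crop(s,240,420,110,330,3)[:600])
E
```

```text
top red [329. 171.] 210 world [ 0.677 -0.311] axis [-0.993  0.122] len 0.128 dist 0.745
top red [164. 189.] 47 world [0.602 0.248] axis [0.65 0.76] len 0.027 dist 0.651
top red [382. 212.] 236 world [ 0.542 -0.494] axis [-0.993 -0.117] len 0.125 dist 0.733
top red [338. 241.] 225 world [ 0.44  -0.345] axis [-0.985 -0.171] len 0.127 dist 0.559
top red [ 59. 335.] 61 world [0.115 0.569] axis [-0.917 -0.399] len 0.073 dist 0.58
top blue [315. 236.] 180 world [ 0.455 -0.266] axis [-0.998 -0.069] len 0.124 dist 0.527
top blue [ 21. 333.] 478 world [0.121 0.693] axis [-0.685  0.728] len 0.083 dist 0.703
scene red [385.  84.] 133 world [0.137 0.574] axis [0.505 0.863] len 0.08 dist 0.59
scene red [368. 178.] 114 world [0.565 0.265] axis [-0.815  0.579] len 0.073 dist 0.624
scene red [151. 201.] 264 world [ 0.444 -0.347] axis [-0.987 -0.16 ] len 0.128 dist 0.563
scene red [100. 241.] 314 world [ 0.545 -0.495] axis [-0.994 -0.113] len 0.128 dist 0.736
scene red [182. 263.] 370 world [ 0.682 -0.313] axis [-0.992  0.125] len 0.129 dist 0.75
scene blue [502.  81.] 729 world [0.264 0.992] axis [-0.75   0.661] len 0.333 dist 1.026
scene blue [411.  78.] 224 world [0.13  0.686] axis [-0.717  0.697] len 0.098 dist 0.699
scene blue [499. 133.] 631 world [0.516 0.767] axis [-0.915  0.404] len 0.183 dist 0.925
scene blue [180. 198.] 184 world [ 0.462 -0.268] axis [-0.998 -0.061] len 0.122 dist 0.534
```

View pics/c_tools.png

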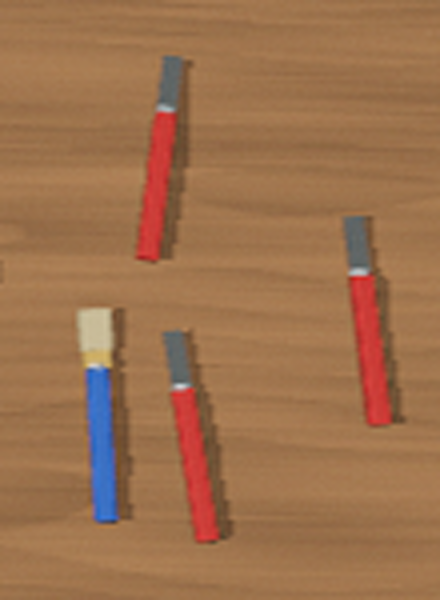

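View pics/c_fix.png

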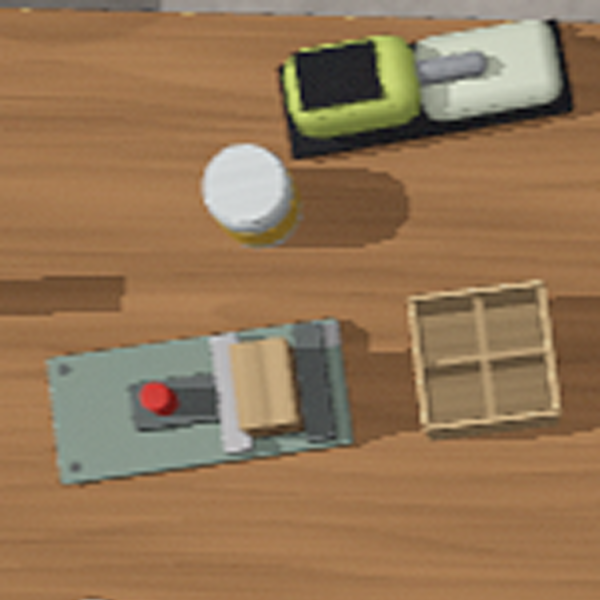

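View pics/c_fix2.png

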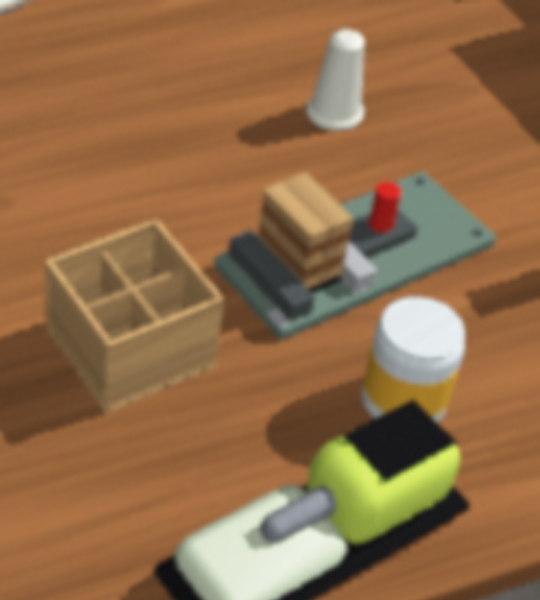

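Among the red look-alikes at top (330,165), (382,205) and (338,235), the base distances are 0.745, 0.733 and 0.559 m. The one at (338,235) is nearest, so it is the rasp, and the enlarged crop confirms a red handle and steel blade. Next I'll measure the fixture, rack and bystanders.

Run:
```python
from h import *
c=dict(np.load("pics/top0.npz")); s=dict(np.load("pics/scene0.npz"))
# fixture bed: rectify plane z=.015, x .45-.8,y 0-.4
img=planewarp(c,0.015,0.45,0.75,0.0,0.36,1600); cv2.imwrite("pics/r_bed.png",img)
img=planewarp(c,0.088,0.5,0.75,-0.05,0.2,2000); cv2.imwrite("pics/r_rack.png",img)
img=planewarp(s,0.015,0.45,0.75,0.0,0.36,1600); cv2.imwrite("pics/r_bed_s.png",img)
from workcell import bot
R=Ro.from_rotvec(bot.current_tool_rot()).as_matrix();p=bot.current_ee_pos()
print(R.round(3)); w=np.load("pics/wrist0.npz"); cp=-w["R"].T@w["t"]; print("cam in tool",R.T@(cp-p), (R.T@w["R"].T).round(3))
```

```text
[[ 0.386 -0.922 -0.   ]
 [-0.922 -0.386  0.001]
 [-0.001 -0.    -1.   ]]
cam in tool [-0.0010413  -0.06876378 -0.17044228] [[ 1.    -0.001 -0.001]
 [ 0.001  0.968  0.249]
 [ 0.    -0.249  0.968]]
```

View pics/r_bed.png

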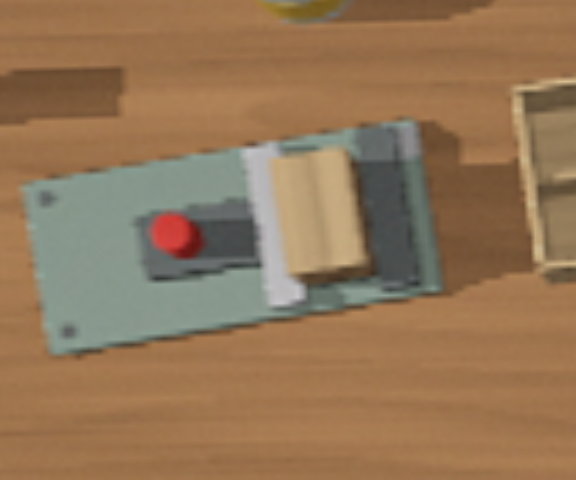

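View pics/r_bed_s.png

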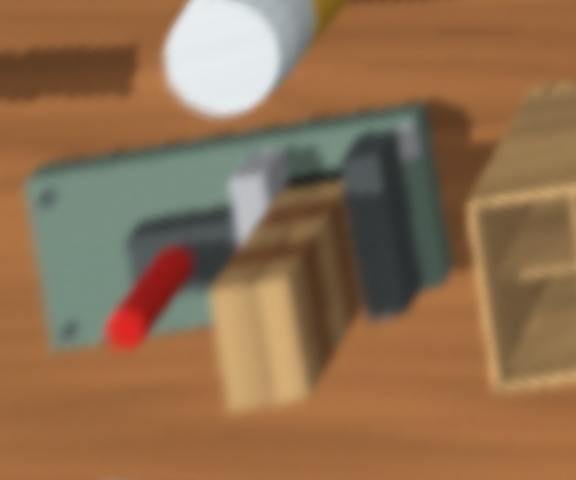

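View pics/r_rack.png

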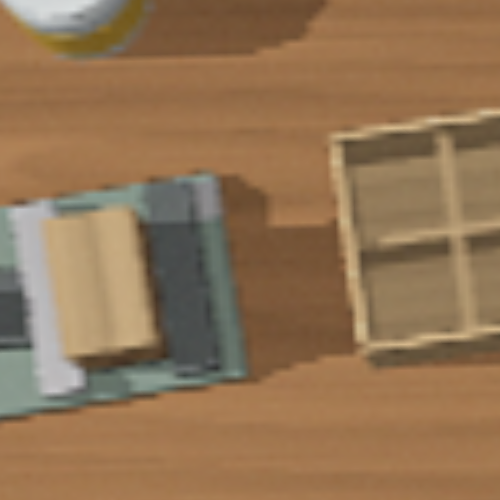

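Run:
```python
from h import *
c=dict(np.load("pics/top0.npz")); s=dict(np.load("pics/scene0.npz"))
def lines(cam,z,box,lo,hi,S=2000):
    img=planewarp(cam,z,*box,S); hsv=cv2.cvtColor(img,cv2.COLOR_BGR2HSV)
    m=cv2.inRange(hsv,np.array(lo),np.array(hi)); 
    m=cv2.morphologyEx(m,cv2.MORPH_OPEN,np.ones((7,7)))
    n,l,st,ce=cv2.connectedComponentsWithStats(m); i=1+np.argmax(st[1:,4]); 
    cn=max(cv2.findContours((l==i).astype(np.uint8),cv2.RETR_EXTERNAL,cv2.CHAIN_APPROX_NONE)[0],key=cv2.contourArea)
    hull=cv2.convexHull(cn); r=cv2.minAreaRect(hull); b=cv2.boxPoints(r)
    P=np.stack([box[1]-b[:,1]/S,box[3]-b[:,0]/S],1); 
    return P,m
for nm,cam in (("top",c),("scene",s)):
    P,m=lines(cam,0.015,(0.45,0.75,0.0,0.40),(60,35,50),(95,255,200)); cv2.imwrite(f"pics/m_{nm}.png",m)
    print(nm,P.round(4).tolist(),"ctr",P.mean(0).round(4),"sides",np.linalg.norm(P[1]-P[0]).round(4),np.linalg.norm(P[2]-P[1]).round(4))
    for k in range(2):
        d=P[k+1]-P[k]; print(np.degrees(np.arctan2(d[1],d[0])).round(2))
# knob top (red) triangulate: top center of disc
for m,st,ce in blobs(c["pixels"],(0,150,90),(8,255,255),30): print("top",ce.round(1),plane(c,*ce,0.075).round(4))
for m,st,ce in blobs(s["pixels"],(0,150,90),(8,255,255),30): print("sc",ce.round(1),plane(s,*ce,0.053).round(4),st)
```

```text
Traceback (most recent call last):
ValueError: attempt to get argmax of an empty sequence
```

```bash
cat > fx.py <<'E'
from h import *
c=dict(np.load("pics/top0.npz")); s=dict(np.load("pics/scene0.npz"))
def lines(cam,z,box,lo,hi,S=2000):
    img=planewarp(cam,z,*box,S); hsv=cv2.cvtColor(img,cv2.COLOR_BGR2HSV)
    m=cv2.inRange(hsv,np.array(lo),np.array(hi)); 
    m=cv2.morphologyEx(m,cv2.MORPH_OPEN,np.ones((7,7)))
    n,l,st,ce=cv2.connectedComponentsWithStats(m); i=1+np.argmax(st[1:,4]); 
    cn=max(cv2.findContours((l==i).astype(np.uint8),cv2.RETR_EXTERNAL,cv2.CHAIN_APPROX_NONE)[0],key=cv2.contourArea)
    hull=cv2.convexHull(cn); r=cv2.minAreaRect(hull); b=cv2.boxPoints(r)
    P=np.stack([box[1]-b[:,1]/S,box[3]-b[:,0]/S],1); 
    return P,m
for nm,cam in (("top",c),("scene",s)):
    h=cv2.cvtColor(planewarp(cam,0.015,0.45,0.75,0.0,0.36,1600),cv2.COLOR_BGR2HSV); print(h[300,100] if nm=="top" else h[240,90])
    P,m=lines(cam,0.015,(0.45,0.75,0.0,0.40),(35,25,50),(100,255,200)); cv2.imwrite(f"pics/m_{nm}.png",m)
    print(nm,P.round(4).tolist(),"ctr",P.mean(0).round(4),"sides",np.linalg.norm(P[1]-P[0]).round(4),np.linalg.norm(P[2]-P[1]).round(4))
    for k in range(2):
        d=P[k+1]-P[k]; print(np.degrees(np.arctan2(d[1],d[0])).round(2))
for m,st,ce in blobs(c["pixels"],(0,150,90),(8,255,255),30): print("top",ce.round(1),plane(c,*ce,0.075).round(4))
for m,st,ce in blobs(s["pixels"],(0,150,90),(8,255,255),30): print("sc",ce.round(1),plane(s,*ce,0.053).round(4))
E
python3 fx.py
```

```text
[ 66  25 151]
top [[0.6355999708175659, 0.3441999852657318], [0.657800018787384, 0.2102999985218048], [0.5501000285148621, 0.19249999523162842], [0.527999997138977, 0.3262999951839447]] ctr [0.5929 0.2683] sides 0.1357 0.1091
-80.6
-170.6
[ 73  45 143]
scene [[0.6424999833106995, 0.3449999988079071], [0.6858000159263611, 0.09629999846220016], [0.5756999850273132, 0.0771000012755394], [0.5324000120162964, 0.32589998841285706]] ctr [0.6091 0.2111] sides 0.2524 0.1118
-80.13
-170.13
top [328.7 171.1] [ 0.6683 -0.3012  0.075 ]
top [164.5 189.4] [0.5954 0.2358 0.075 ]
top [382.2 212.1] [ 0.5369 -0.4768  0.075 ]
top [338.5 241.1] [ 0.4398 -0.3338  0.075 ]
top [ 59.6 335.2] [0.1273 0.5436 0.075 ]
sc [385.2  84.1] [0.1844 0.5387 0.053 ]
sc [367.8 178.2] [0.5971 0.2407 0.053 ]
sc [150.9 201.2] [ 0.4819 -0.3471  0.053 ]
sc [100.  241.6] [ 0.5782 -0.4901  0.053 ]
sc [181.8 263.3] [ 0.7103 -0.3146  0.053 ]
```

```bash
cat >> h.py <<'E'
def pose(z,x):
    z=np.array(z,float);z/=np.linalg.norm(z); x=np.array(x,float); x-=z*(x@z); x/=np.linalg.norm(x)
    return Ro.from_matrix(np.stack([x,np.cross(z,x),z],1)).as_rotvec()
E
python3 - <<'E'
from h import *
from workcell import bot
yaw=.168
X=np.array([np.cos(yaw),np.sin(yaw),0]);Y=np.array([-np.sin(yaw),np.cos(yaw),0]);Z=np.array([0,0,1.])
seat=np.array([.614,.1486,.015])
for dx in (0,-.1,-.15):
  for h in (.04,.1,.14,.2):
    for s in (1,-1):
      q=bot.inverse_kinematics(seat+Z*h+X*(dx+.019),pose(X,s*Y)); print("horiz",dx,h,s,None if q is None else np.round(q,2))
for s in (1,-1):
    for sv in (X,Y):
      q=bot.inverse_kinematics(seat+Z*.04+sv*s*.0+Y*.09,pose(-Z,s*sv)); print("down",s,None if q is None else np.round(q,2))
E
```

```text
horiz 0 0.04 1 [-0.07  0.77  2.2   2.9   1.41  1.61]
horiz 0 0.04 -1 [-0.07  0.77  2.2   2.9   1.41 -1.53]
horiz 0 0.1 1 [-0.07  0.56  2.29  2.89  1.29  1.64]
horiz 0 0.1 -1 [-0.07  0.56  2.29  2.89  1.29 -1.5 ]
horiz 0 0.14 1 [-0.07  0.41  2.34  2.88  1.19  1.67]
horiz 0 0.14 -1 [-0.07  0.41  2.34  2.88  1.19 -1.47]
horiz 0 0.2 1 [-0.07  0.18  2.4   2.86  1.02  1.72]
horiz 0 0.2 -1 [-0.07  0.18  2.4   2.86  1.02 -1.42]
horiz -0.1 0.04 1 [-2.24  2.15  2.41  1.4   0.75  0.23]
horiz -0.1 0.04 -1 [-2.24  2.15  2.41  1.4   0.75 -2.92]
horiz -0.1 0.1 1 [-2.24  2.15  2.52  1.53  0.74  0.06]
horiz -0.1 0.1 -1 [-0.19  0.5   2.52  2.79  1.46 -1.53]
horiz -0.1 0.14 1 [-2.24  2.17  2.59  1.63  0.74 -0.08]
horiz -0.1 0.14 -1 [-0.19  0.28  2.59  2.78  1.32 -1.48]
horiz -0.1 0.2 1 [-2.24  2.26  2.68  1.81  0.76 -0.33]
horiz -0.1 0.2 -1 [-0.19 -0.09  2.68  2.73  1.06 -1.36]
horiz -0.15 0.04 1 [-2.01  1.88  2.5   1.34  1.    0.41]
horiz -0.15 0.04 -1 [-2.01  1.88  2.5   1.34  1.   -2.74]
horiz -0.15 0.1 1 [-2.01  1.8   2.64  1.38  0.99  0.33]
horiz -0.15 0.1 -1 [-2.01  1.8   2.64  1.38  0.99 -2.81]
horiz -0.15 0.14 1 None
horiz -0.15 0.14 -1 None
horiz -0.15 0.2 1 None
horiz -0.15 0.2 -1 None
down 1 [0.19 0.49 1.51 0.   1.14 0.02]
down 1 [ 0.19  0.49  1.51 -0.    1.14 -1.55]
down -1 None
down -1 [ 0.19  0.49  1.51 -0.    1.14  1.59]
```

Run:
```python
from h import *
c=dict(np.load("pics/top0.npz")); s=dict(np.load("pics/scene0.npz"))
a=cv2.resize(s["pixels"][0:130,0:150],None,fx=4,fy=4,interpolation=cv2.INTER_CUBIC)
cv2.imwrite("pics/grip.png",a)
print(proj(s,-np.load("pics/wrist0.npz")["R"].T@np.load("pics/wrist0.npz")["t"]))
b=cv2.resize(c["pixels"][280:384,370:512],None,fx=4,fy=4,interpolation=cv2.INTER_CUBIC)
cv2.imwrite("pics/grip2.png",b); print(proj(c,-np.load("pics/wrist0.npz")["R"].T@np.load("pics/wrist0.npz")["t"]))
```

```text
[48.25881042 64.11758293]
[431.19770119 305.66240394]
```

View pics/grip.png

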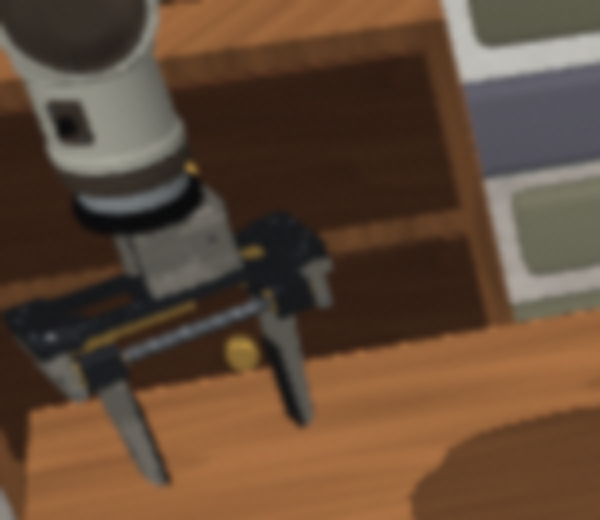

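View pics/grip2.png

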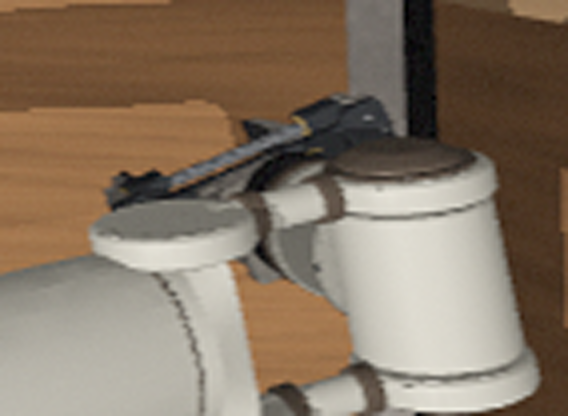

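```bash
cat >> h.py <<'E'
yaw=.168
X=np.array([np.cos(yaw),np.sin(yaw),0]);Y=np.array([-np.sin(yaw),np.cos(yaw),0]);Z=np.array([0,0,1.])
def wproj(c,P):
    p=np.array(c["R"])@np.array(P)+np.array(c["t"]); r=np.hypot(p[0],p[1]); th=np.arctan2(r,p[2])
    return np.array([c["cx"]+c["fx"]*th*p[0]/r,c["cy"]+c["fy"]*th*p[1]/r])
def wplane(c,u,v,z):
    d=np.array([(u-c["cx"])/c["fx"],(v-c["cy"])/c["fy"]]);th=np.hypot(*d)
    k=np.array([np.sin(th)*d[0]/th,np.sin(th)*d[1]/th,np.cos(th)]); R=np.array(c["R"]); o=-R.T@np.array(c["t"]); D=R.T@k
    return o+D*(z-o[2])/D[2]
E
python3 - <<'E'
from h import *
from workcell import bot
bot.goto([.597,.238,.24],pose(-Z,X)); print(bot.current_ee_pos(),bot.current_joints(),bot.current_clock())
w=shot(bot,"wrist","w1.png"); np.savez("pics/w1.npz",**w)
t=shot(bot,"scene","s1.png")
E
```

```text
[0.59731154 0.2371629  0.23996974] [ 1.90400541e-01  3.17157014e-01  1.35972245e+00 -2.04571944e-04
  1.46473403e+00  2.36855202e-02] 3.15
```

View pics/w1.png

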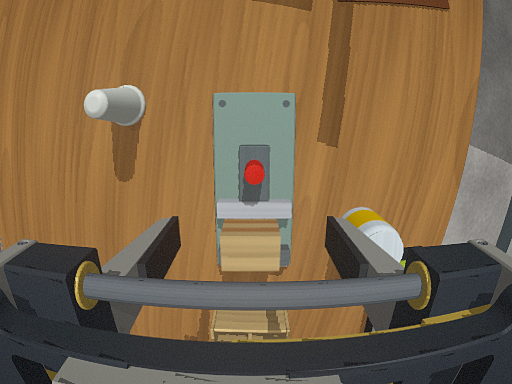

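The wrist view shows the bed's far corners at about (214,94) and (295,94), the knob at (255,171), the loose jaw at row ~208 and the heel top at (250,247).

Run:
```python
from h import *
w=dict(np.load("pics/w1.npz"))
a=w["pixels"][80:290,150:360]; cv2.imwrite("pics/w1c.png",cv2.resize(a,None,fx=2.8,fy=2.8,interpolation=cv2.INTER_CUBIC))
hsv=cv2.cvtColor(w["pixels"],cv2.COLOR_BGR2HSV)
g=cv2.inRange(hsv,np.array((35,20,50)),np.array((100,255,220)))
L=[];Rr=[]
for r in range(100,260,4):
    cs=np.nonzero(g[r,195:310])[0]+195
    if len(cs)>1: L.append(wplane(w,cs.min()-.5,r,.015)[:2]); Rr.append(wplane(w,cs.max()+.5,r,.015)[:2])
def fit(P):
    v=cv2.fitLine(np.array(P,np.float32),cv2.DIST_HUBER,0,.001,.001).ravel(); 
    if v[1]<0: v[:2]*=-1
    return v
for P in (L,Rr):
    v=fit(P); print("dir deg",np.degrees(np.arctan2(v[1],v[0])),"pt",v[2:], "offset along X",v[2:]@X[:2],len(P))
T=[]
for col in range(222,290,4):
    rs=np.nonzero(g[80:140,col])[0]+80; T.append(wplane(w,col,rs.min()-.5,.015)[:2])
v=fit(T); print("far edge dir",np.degrees(np.arctan2(v[1],v[0])),"off along Y",np.array(T).mean(0)@Y[:2])
for m,st,ce in blobs(w["pixels"],(0,150,90),(8,255,255),60):
    print(ce,st, wplane(w,*ce,.068))
```

```text
dir deg 99.44279 pt [0.5454632  0.21925516] offset along X 0.5744455560552981 40
dir deg 99.50192 pt [0.6537439  0.23011072] offset along X 0.6830169740830704 40
far edge dir 9.6287365 off along Y 0.23635666819761306
[253.88860759 172.09873418] [244 160  21  25 395] [0.59686297 0.2425908  0.068     ]
```

View pics/w1c.png

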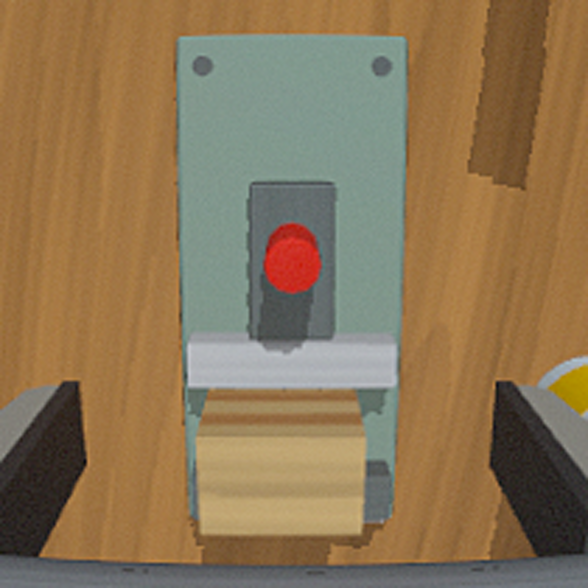

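```bash
sed -i 's/^yaw=.168/yaw=.1665/' h.py
python3 - <<'E'
from h import *
w=dict(np.load("pics/w1.npz"))
f=lambda P:(P@X,P@Y)
print("knob",f(wplane(w,150+292/2.8,80+265/2.8,.075)))
for p in ((198,434),(362,430),(200,535),(363,533)): print("heel top",f(wplane(w,150+p[0]/2.8,80+p[1]/2.8,.095)))
print("bed far",f(wplane(w,150+180/2.8,80+37/2.8,.015)),f(wplane(w,150+406/2.8,80+38/2.8,.015)))
for p in ((188,388),(397,387)): print("jaw face top",f(wplane(w,150+p[0]/2.8,80+p[1]/2.8,.037)))
E
```

```text
knob (np.float64(0.6292417590796978), np.float64(0.13866433577500467))
heel top (np.float64(0.5905291548878522), np.float64(0.0720580579059994))
heel top (np.float64(0.6579225475896278), np.float64(0.07387427624119651))
heel top (np.float64(0.5894234529116926), np.float64(0.024096929612486467))
heel top (np.float64(0.659986706694427), np.float64(0.02517584935015014))
bed far (np.float64(0.5768916077976032), np.float64(0.23690718229962124)) (np.float64(0.683305106245388), np.float64(0.23651215517033602))
jaw face top (np.float64(0.5797833497019264), np.float64(0.07142027545787229))
jaw face top (np.float64(0.6797681508254325), np.float64(0.07183451199353463))
```

```bash
cat >> h.py <<'E'
def W(x,y,z): return X*x+Y*y+Z*z
SX,SY=.6295,.0485
E
python3 - <<'E'
from h import *
from workcell import bot
c=dict(np.load("pics/top0.npz"));print("tin",plane(c,187,137,.095),"cone top",plane(c,141,249,.1))
bot.line_to(W(.6292,.1385,.1),rot=pose(-Z,X)); bot.line_to(W(.6292,.1385,.039),max_speed=.1)
print(bot.current_contact_force())
bot.set_gripper(0.0,25); print("open",bot.current_opening(),bot.current_contact_force())
p=bot.current_ee_pos(); print(p@X,p@Y,p[2])
bot.line_to(p+Y*.038,max_speed=.06); print(bot.current_contact_force())
p=bot.current_ee_pos(); print(p@X,p@Y,p[2])
w=shot(bot,"wrist","w2.png"); shot(bot,"scene","s2.png"); print(bot.current_clock())
E
```

```text
tin [0.76679059 0.16610044 0.095     ] cone top [0.40157838 0.2960056  0.1       ]
[ 0.60572729 -0.17387838 -0.4375311 ]
open 0.25219254545519365 [ 5.92172539  1.80896536 -3.98838385]
0.6303172838464707 0.13847992812233437 0.03908225080744144
[ 1.23855241 -3.73017825 -1.23686745]
0.6303464071430005 0.1755167046136559 0.039045293742348136
7.0083
```

View pics/w2.png

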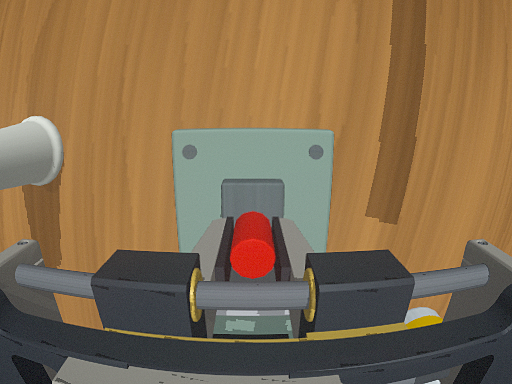

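View pics/s2.png

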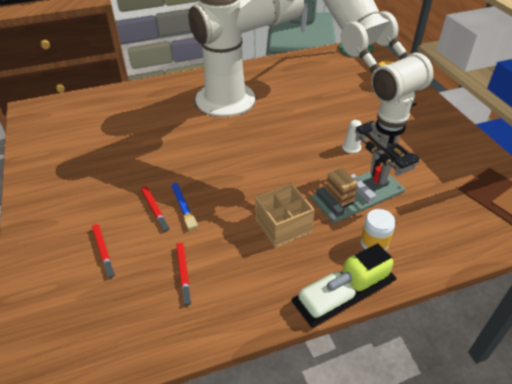

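Run:
```python
from h import *
from workcell import bot
bot.set_gripper(1.0); p=bot.current_ee_pos(); print(bot.current_contact_force())
bot.line_to(p+Z*.36,max_speed=.25)
HX=.6245
for h in (.35,.3,.25,.2,.055):
    q=bot.inverse_kinematics(W(HX+.019,SY,h),pose(X,-Y)); print(h,None if q is None else np.round(q,2))
w=shot(bot,"wrist","w3.png"); np.savez("pics/w3.npz",**w); print(bot.current_clock(),bot.current_joints().round(2) if hasattr(bot.current_joints(),'round') else bot.current_joints())
```

```text
[-0.33315196 -0.01801958 -0.08470973]
0.35 [-0.06 -0.29  2.43  2.73  0.6  -1.23]
0.3 [-0.06 -0.14  2.44  2.8   0.75 -1.32]
0.25 [-0.06  0.03  2.43  2.85  0.91 -1.39]
0.2 [-0.06  0.22  2.4   2.88  1.07 -1.44]
0.055 [-0.06  0.77  2.22  2.91  1.42 -1.54]
9.7333 [0.26 0.33 1.04 0.   1.77 0.09]
```

View pics/w3.png

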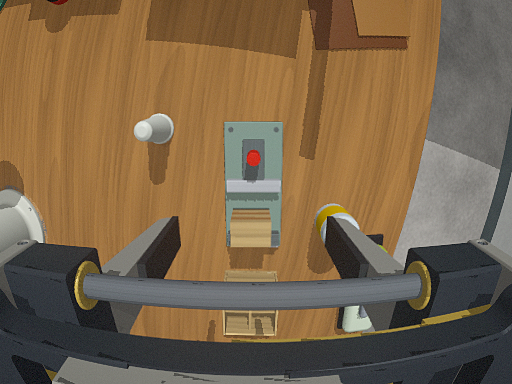

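Run:
```python
from h import *
from workcell import bot
HX=.6245
bot.goto(W(HX+.019,SY,.3),pose(X,-Y)); print(bot.current_contact_force(),bot.current_clock())
bot.line_to(W(HX+.019,SY,.14),max_speed=.12); print(bot.current_contact_force())
shot(bot,"wrist","w4.png"); shot(bot,"scene","s4.png");shot(bot,"top","t4.png")
```

```text
[-0.69251643  0.17070637 -0.01278878] 12.1167
[ 0.30604755  0.69571736 -0.0602355 ]
```

View pics/w4.png

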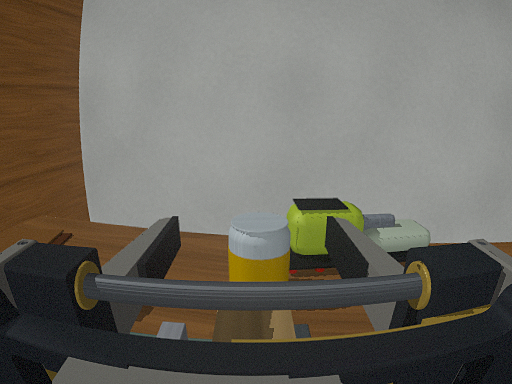

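View pics/s4.png

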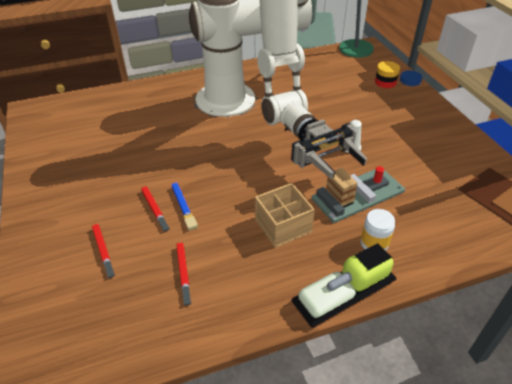

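View pics/t4.png

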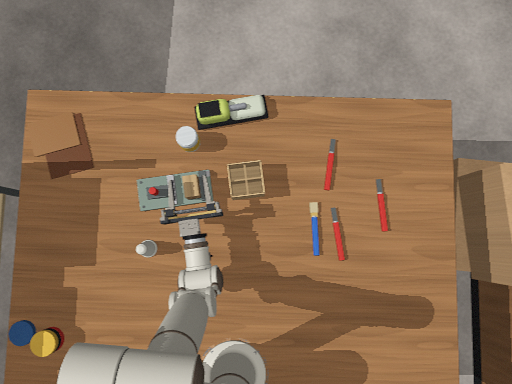

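Run:
```python
from h import *
from workcell import bot
HX=.6245
for z in (.1,.08,.07,.063,.059,.056):
    bot.line_to(W(HX+.019,SY,z),max_speed=.05); f=np.array(bot.current_contact_force()); print(z,f.round(2),np.array(bot.current_ee_pos())[2].round(4),np.round(bot.current_effort(),1))
    if np.abs(f).max()>8: break
shot(bot,"scene","s5.png");shot(bot,"wrist","w5.png")
```

```text
0.1 [0.08 0.8  0.71] 0.1003 [ -0.  -31.6  -9.    0.2   3.8   0. ]
0.08 [ 0.   -0.27 -0.15] 0.0799 [ -0.  -32.4  -7.5   0.2   3.8   0. ]
0.07 [-0.87 -0.76  0.65] 0.0699 [ -0.  -32.9  -6.9   0.2   3.8   0. ]
0.063 [-0.52  0.    1.15] 0.0628 [ -0.  -33.2  -6.4   0.2   3.8   0. ]
0.059 [-0.61  1.19  0.33] 0.0588 [ -0.  -33.5  -6.2   0.1   3.8   0. ]
0.056 [ 1.31 -0.54  0.55] 0.0558 [ -0.  -33.6  -6.    0.1   3.8   0. ]
```

View pics/s5.png

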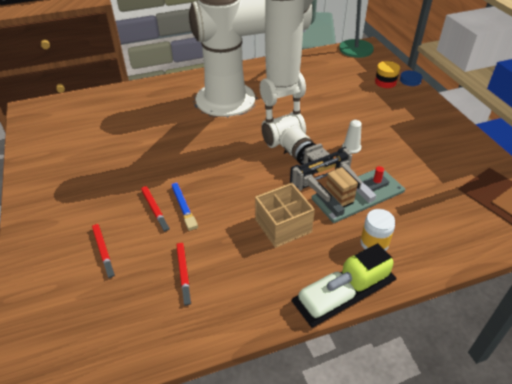

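View pics/w5.png

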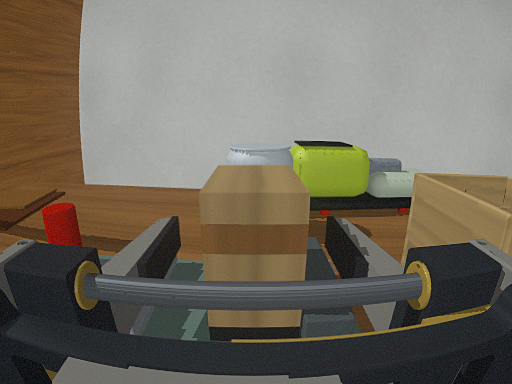

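```bash
python3 - <<'E'
from h import *
from workcell import bot
bot.set_gripper(0,40); print(bot.current_opening(),bot.current_contact_force())
p=np.array(bot.current_ee_pos()); print(p@X,p@Y,p[2])
bot.line_to(p+Z*.144,max_speed=.1); print(bot.current_opening(),bot.current_contact_force())
q=np.array(bot.current_joints()); q[5]+=np.pi; bot.set_joints(q); print(bot.current_opening(),bot.current_clock())
w=shot(bot,"wrist","w6.png"); shot(bot,"scene","s6.png")
E
python3 -c "
import cv2;a=cv2.imread('pics/s6.png')[90:260,220:430];cv2.imwrite('pics/s6c.png',cv2.resize(a,None,fx=3.5,fy=3.5))"
```

```text
0.49911976425763094 [-0.19953096 -0.84526467  0.25208772]
0.6434947373976182 0.04837588137099634 0.05601099583534515
0.4961851500206552 [-0.14377228  0.9959093  -2.01934773]
0.4957696858340506 21.4917
```

View pics/w6.png

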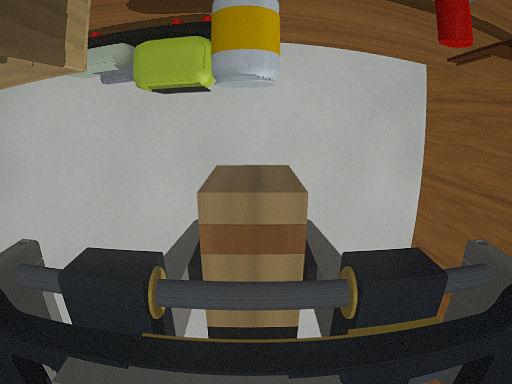

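View pics/s6c.png

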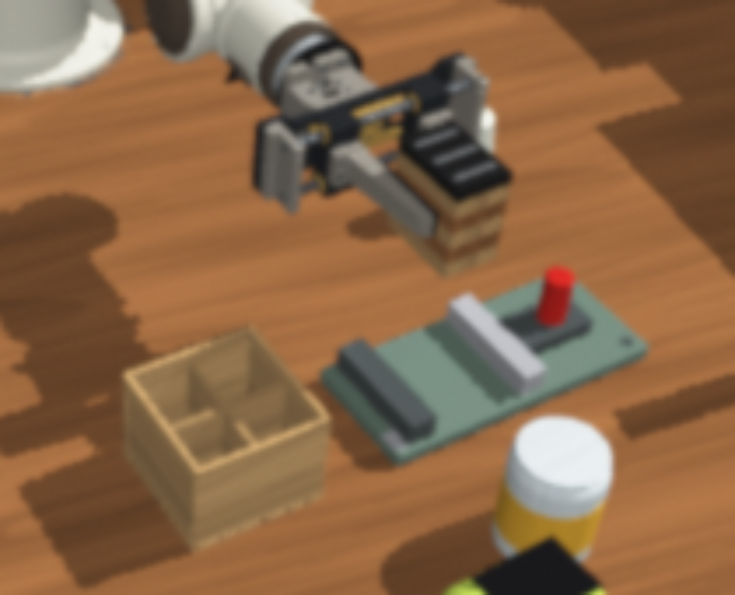

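```bash
python3 - <<'E'
from h import *
from workcell import bot
r=pose(X,Y); tx,ty=SX+.019,SY+.005
bot.line_to(W(tx,ty,.2),rot=r)
bot.line_to(W(tx,ty,.075),max_speed=.1); f0=np.array(bot.current_contact_force()); print(f0.round(2))
for z in (.062,.058,.056,.055,.054,.053,.052):
    bot.line_to(W(tx,ty,z),max_speed=.03); f=np.array(bot.current_contact_force()); print(z,(f-f0).round(2))
    if f[2]-f0[2]>4: break
bot.set_gripper(1.0); print(bot.current_opening(),bot.current_contact_force())
shot(bot,"wrist","w7.png")
p=np.array(bot.current_ee_pos());bot.line_to(p+Z*.22,max_speed=.12)
shot(bot,"scene","s7.png"); print(bot.current_clock())
E
python3 -c "
import cv2;a=cv2.imread('pics/s7.png')[110:260,220:430];cv2.imwrite('pics/s7c.png',cv2.resize(a,None,fx=3.5,fy=3.5))"
```

```text
[ 0.22 -0.5  -2.07]
0.062 [-0.63  0.79 -0.02]
0.058 [-0.5  -0.53 -0.8 ]
0.056 [-0.26  0.45 -0.38]
0.055 [-0.29 -0.02 -0.2 ]
0.054 [-0.06  1.92  1.47]
0.053 [-4.79 -0.49  7.36]
0.9983299477618227 [-0.47810013  1.25796414  0.71334223]
28.0
```

View pics/s7c.png

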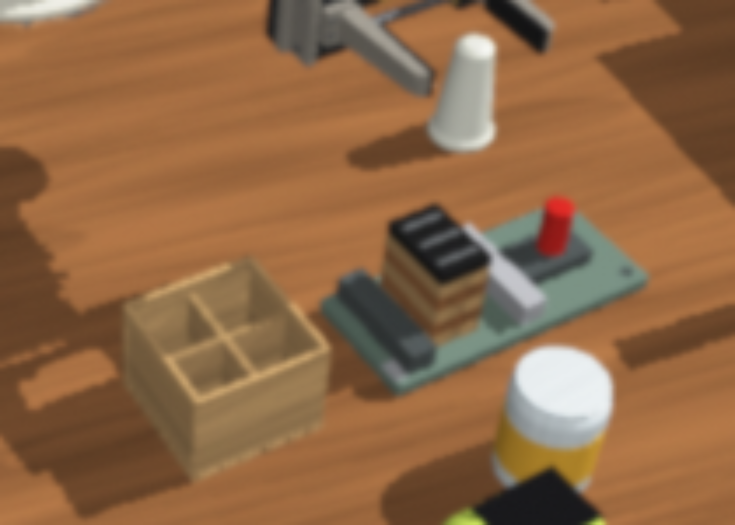

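View pics/w7.png

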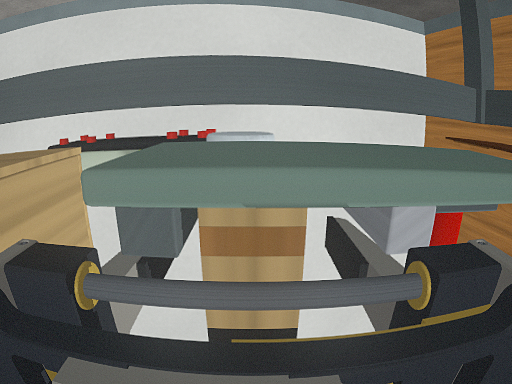

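```bash
python3 - <<'E'
from h import *
from workcell import bot
p=np.array(bot.current_ee_pos()); bot.line_to(W(SX,SY,.31),rot=pose(X,Y))
bot.goto(W(.6303,.1755,.4),pose(-Z,X)); print(bot.current_joints())
w=shot(bot,"wrist","w8.png"); np.savez("pics/w8.npz",**w)
bot.line_to(W(.6303,.1755,.1),max_speed=.25); bot.line_to(W(.6303,.1755,.039),max_speed=.1)
bot.set_gripper(0,25); print(bot.current_opening(),bot.current_contact_force())
bot.line_to(W(.6303,.146,.039),max_speed=.06)
y=.146
while y>.134:
    y-=.0015; bot.line_to(W(.6303,y,.039),max_speed=.03); f=np.array(bot.current_contact_force())@Y; q=np.array(bot.current_ee_pos())@Y; print(round(y,4),q.round(4),f.round(2))
    if f>20: break
bot.hold(.3); shot(bot,"scene","s8.png"); print(bot.current_clock())
E
python3 -c "
import cv2;a=cv2.imread('pics/s8.png')[60:260,220:430];cv2.imwrite('pics/s8c.png',cv2.resize(a,None,fx=3,fy=3))"
```

```text
[2.53669972e-01 3.31398552e-01 1.03527152e+00 5.07056551e-04
 1.77650144e+00 8.73983709e-02]
0.25636329618754355 [-0.0449784  -0.48942441 -0.35257766]
0.1445 0.1454 4.84
0.143 0.144 5.0
0.1415 0.1429 6.27
0.14 0.1415 6.39
0.1385 0.1401 7.09
0.137 0.1386 7.3
0.1355 0.1378 9.48
0.134 0.1378 14.23
36.975
```

View pics/s8c.png

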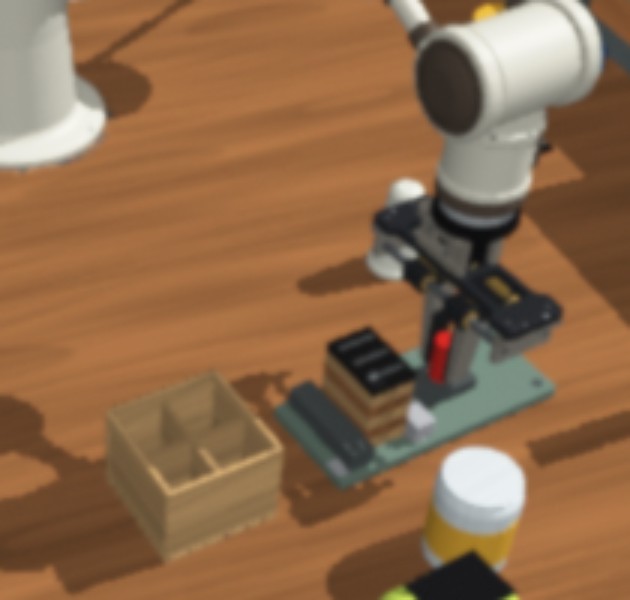

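View pics/w8.png

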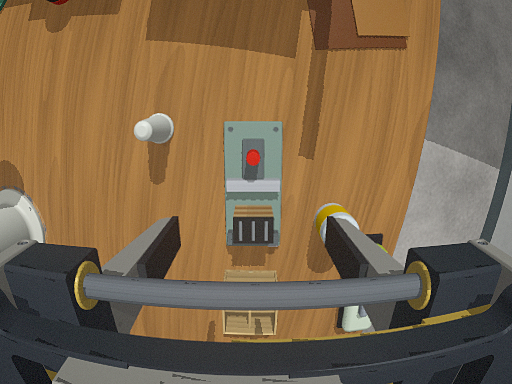

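Run:
```python
from h import *
from workcell import bot
for y in (.1315,.129):
    bot.line_to(W(.6303,y,.039),max_speed=.03); print(np.array(bot.current_ee_pos())@Y,np.array(bot.current_contact_force())@Y)
bot.hold(.4)
bot.set_gripper(1.0); p=np.array(bot.current_ee_pos()); print(p@Y)
bot.line_to(np.array([p[0],p[1],.24]),max_speed=.2)
bot.goto([.597,.238,.24],pose(-Z,X))
w=shot(bot,"wrist","w9.png"); np.savez("pics/w9.npz",**w); print(bot.current_clock())
t=shot(bot,"top","t9.png");np.savez("pics/t9.npz",**t); t=shot(bot,"scene","s9.png");np.savez("pics/s9.npz",**t)
cv2.imwrite("pics/w9c.png",cv2.resize(w["pixels"][80:290,150:360],None,fx=2.8,fy=2.8,interpolation=cv2.INTER_CUBIC))
```

```text
0.1374902364034159 22.207253190876433
0.1368284170245348 27.147407233370195
0.12902073682600637
40.4167
```

View pics/w9c.png

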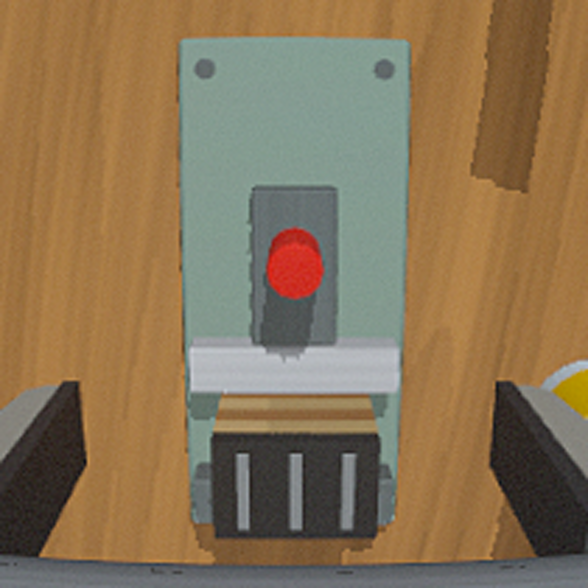

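View pics/t9.png

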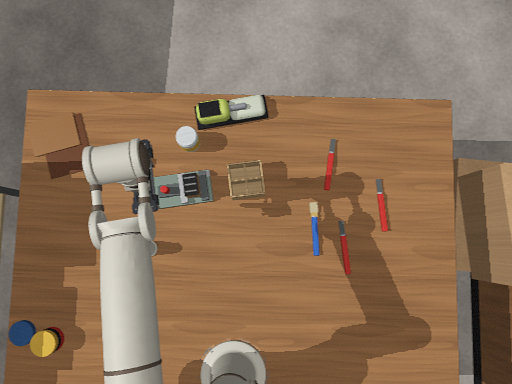

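The wrist crop shows the tread up between the jaws. The jaw and knob sit in the same place relative to the bed as at the start, so the heel is clamped. The top view shows the rasp has been knocked to about (345,248), so I'll re-measure the tools and the rack.

Run:
```python
from h import *
c=dict(np.load("pics/t9.npz")); s=dict(np.load("pics/s9.npz"))
for nm,cam in (("top",c),("scene",s)):
  for lab,lo,hi in (("red",(0,150,50),(8,255,255)),("red2",(172,150,50),(179,255,255)),("blue",(105,150,60),(125,255,255))):
    for m,st,ce in blobs(cam["pixels"],lo,hi,80):
        ys,xs=np.nonzero(m)
        pts=np.array([plane(cam,u,v,0.014)[:2] for u,v in zip(xs,ys)])
        mu=pts.mean(0); w,V=np.linalg.eigh(np.cov((pts-mu).T)); a=V[:,1]; pr=(pts-mu)@a
        if mu[1]<-.1: print(nm,lab,np.round(ce),st[4],"world",np.round(mu,3),"axis",np.round(a,3),"len",round(np.ptp(pr),3))
A=planewarp(c,.088,.52,.72,-.12,.08,1500);B=planewarp(s,.088,.52,.72,-.12,.08,1500)
cv2.imwrite("pics/rk.png",np.hstack([A,B]))
```

```text
top red [329. 171.] 220 world [ 0.678 -0.312] axis [-0.993  0.122] len 0.13
top red [382. 212.] 249 world [ 0.541 -0.495] axis [-0.993 -0.117] len 0.128
top red [345. 255.] 238 world [ 0.395 -0.369] axis [-0.991 -0.136] len 0.128
top blue [315. 236.] 176 world [ 0.455 -0.266] axis [-0.997 -0.072] len 0.125
scene red [140. 193.] 243 world [ 0.397 -0.37 ] axis [-0.991 -0.136] len 0.131
scene red [100. 242.] 319 world [ 0.541 -0.496] axis [-0.994 -0.114] len 0.13
scene red [182. 263.] 371 world [ 0.679 -0.312] axis [-0.992  0.125] len 0.132
scene blue [180. 198.] 181 world [ 0.457 -0.267] axis [-0.998 -0.063] len 0.123
```

View pics/rk.png

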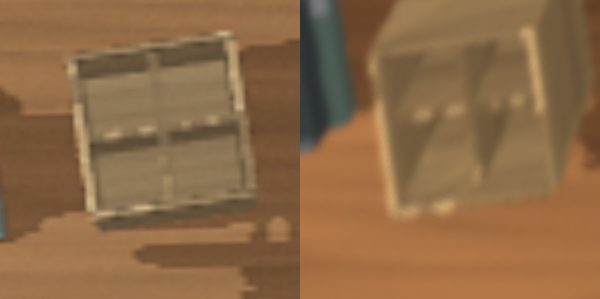

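```bash
cat >> h.py <<'E'
RK=np.array([.637,-.0285]); ph=.153
D=np.array([np.cos(ph),np.sin(ph),0]); Lf=np.array([-np.sin(ph),np.cos(ph),0])
def cell(i,j,z): return np.array([RK[0],RK[1],0])+D*.027*i+Lf*.027*j+Z*z
E
python3 - <<'E'
from h import *
from workcell import bot
for cl in ((1,1),(-1,-1)):
  for z in (.42,.35,.28,.145):
    for s in (1,-1):
      q=bot.inverse_kinematics(cell(*cl,z)+D*.006,pose(D,s*Lf)); print(cl,z,s,None if q is None else np.round(q,2))
for g,a in (((.501,-.2635),(.998,.067)),((.441,-.363),(.991,.136))):
  a=np.array([*a,0]); lf=np.cross(a,-Z)
  for s in (1,-1):
    for z in (.003,.2,.4):
      q=bot.inverse_kinematics([*g,z],pose(-Z,s*lf)); print(g,s,z,None if q is None else np.round(q,2))
E
```

```text
(1, 1) 0.42 1 [-0.48 -0.35  2.31  2.04  0.73  2.54]
(1, 1) 0.42 -1 [-0.48 -0.35  2.31  2.04  0.73 -0.6 ]
(1, 1) 0.35 1 [-0.48 -0.2   2.36  2.21  0.83  2.3 ]
(1, 1) 0.35 -1 [-0.48 -0.2   2.36  2.21  0.83 -0.84]
(1, 1) 0.28 1 [-0.48 -0.    2.37  2.34  0.97  2.1 ]
(1, 1) 0.28 -1 [-0.48 -0.    2.37  2.34  0.97 -1.04]
(1, 1) 0.145 1 [-0.48  0.47  2.28  2.47  1.26  1.81]
(1, 1) 0.145 -1 [-0.48  0.47  2.28  2.47  1.26 -1.33]
(-1, -1) 0.42 1 [-0.73 -0.47  2.39  1.85  0.93  2.7 ]
(-1, -1) 0.42 -1 [-0.73 -0.47  2.39  1.85  0.93 -0.44]
(-1, -1) 0.35 1 [-0.73 -0.31  2.44  1.98  1.    2.46]
(-1, -1) 0.35 -1 [-0.73 -0.31  2.44  1.98  1.   -0.68]
(-1, -1) 0.28 1 [-0.73 -0.09  2.45  2.1   1.1   2.22]
(-1, -1) 0.28 -1 [-0.73 -0.09  2.45  2.1   1.1  -0.92]
(-1, -1) 0.145 1 [-0.73  0.43  2.35  2.23  1.35  1.85]
(-1, -1) 0.145 -1 [-0.73  0.43  2.35  2.23  1.35 -1.29]
(0.501, -0.2635) 1 0.003 [-0.7   0.4   1.77 -0.    0.98 -2.34]
(0.501, -0.2635) 1 0.2 [-0.7   0.15  1.64  0.    1.36 -2.34]
(0.501, -0.2635) 1 0.4 [-0.7   0.09  1.32  0.    1.74 -2.34]
(0.501, -0.2635) -1 0.003 [-0.7   0.4   1.77  0.    0.98  0.81]
(0.501, -0.2635) -1 0.2 [-0.7   0.15  1.64  0.    1.36  0.81]
(0.501, -0.2635) -1 0.4 [-0.7   0.09  1.32  0.    1.74  0.81]
(0.441, -0.363) 1 0.003 [-0.9   0.41  1.75 -0.    0.98 -2.61]
(0.441, -0.363) 1 0.2 [-0.9   0.16  1.62  0.    1.36 -2.61]
(0.441, -0.363) 1 0.4 [-0.9   0.1   1.3   0.    1.74 -2.61]
(0.441, -0.363) -1 0.003 [-0.9   0.41  1.75 -0.    0.98  0.53]
(0.441, -0.363) -1 0.2 [-0.9   0.16  1.62 -0.    1.36  0.53]
(0.441, -0.363) -1 0.4 [-0.9   0.1   1.3  -0.    1.74  0.53]
```

Run:
```python
from h import *
from workcell import bot
p=np.array(bot.current_ee_pos()); bot.line_to(p+Z*.12,max_speed=.25)
a=np.array([.998,.067,0]); lf=np.cross(a,-Z)
bot.goto([.49,-.264,.24],pose(-Z,-lf)); print(bot.current_clock(),bot.current_joints())
w=shot(bot,"wrist","w10.png"); np.savez("pics/w10.npz",**w)
```

```text
43.05 [-7.09948509e-01  9.40086001e-02  1.61664765e+00  3.00915547e-04
  1.43039511e+00  7.92305169e-01]
```

View pics/w10.png

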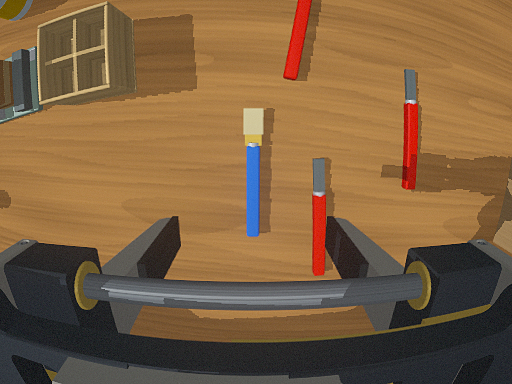

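The wrist view shows the brush handle from (252,146) to (252,236) and the rasp handle from (319,194) to (318,275). I'll localise both from this picture.

```bash
cat >> h.py <<'E'
def handle_w(w,lo,hi,amin=300,z=.018):
    out=[]
    for m,st,ce in blobs(w["pixels"],lo,hi,amin):
        ys,xs=np.nonzero(m); P=np.array([wplane(w,u,v,z)[:2] for u,v in zip(xs,ys)])
        # rectangle fit on rectified points
        r=cv2.minAreaRect((P*1000).astype(np.float32)); b=cv2.boxPoints(r)/1000
        e=[b[1]-b[0],b[2]-b[1]]; k=int(np.linalg.norm(e[1])>np.linalg.norm(e[0])); a=e[k]/np.linalg.norm(e[k]); a=a*np.sign(a[0])
        out.append((b.mean(0),a,np.linalg.norm(e[k]),np.linalg.norm(e[1-k]),ce))
    return out
BL=((105,150,50),(125,255,255)); RD=((0,150,60),(8,255,255))
E
python3 - <<'E'
from h import *
w=dict(np.load("pics/w10.npz"))
for k in (BL,RD):
    for o in handle_w(w,*k): print([np.round(v,4) for v in o], "origin",np.round(o[0]+.025*o[1],4))
E
```

```text
[array([ 0.4565, -0.2654], dtype=float32), array([0.9977, 0.0671], dtype=float32), np.float32(0.1264), np.float32(0.0157), array([252.4967, 190.7091])] origin [ 0.4815 -0.2637]
[array([ 0.6715, -0.3102], dtype=float32), array([ 0.9924, -0.1233], dtype=float32), np.float32(0.119), np.float32(0.0188), array([296.9552,  39.345 ])] origin [ 0.6963 -0.3133]
[array([ 0.5405, -0.4904], dtype=float32), array([0.9926, 0.1213], dtype=float32), np.float32(0.1285), np.float32(0.025), array([409.8654, 145.6729])] origin [ 0.5653 -0.4873]
[array([ 0.3961, -0.366 ], dtype=float32), array([0.9898, 0.1421], dtype=float32), np.float32(0.1307), np.float32(0.0198), array([318.4704, 234.3136])] origin [ 0.4208 -0.3625]
```

```bash
cat >> h.py <<'E'
def pick(bot,mid,a,off=.045):
    a=np.array([a[0],a[1],0]);a/=np.linalg.norm(a); lf=np.cross(a,-Z); g=np.array([*mid,0])+a*off; r=pose(-Z,-lf)
    bot.set_gripper(.5)
    bot.goto(g+Z*.12,r); bot.line_to(g+Z*.03,max_speed=.12); bot.line_to(g+Z*.004,max_speed=.05)
    print("f",np.round(bot.current_contact_force(),2))
    bot.set_gripper(0,40); print("opening",bot.current_opening(),np.round(bot.current_contact_force(),2))
    bot.line_to(g+Z*.12,max_speed=.12); bot.line_to(g+Z*.4,max_speed=.25); print("opening",bot.current_opening(),bot.current_clock())
E
python3 - <<'E'
from h import *
from workcell import bot
pick(bot,(.4565,-.2654),(.9977,.0671))
shot(bot,"wrist","w11.png"); shot(bot,"scene","s11.png")
E
```

```text
f [1.11 0.08 1.15]
opening 0.18928046411137286 [-1.42 -0.88  1.44]
opening 0.18807796569985216 48.9417
```

View pics/w11.png

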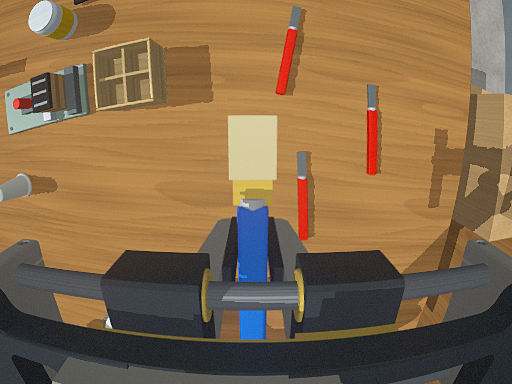

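View pics/s11.png

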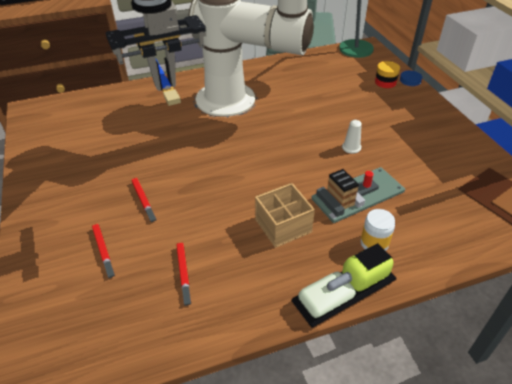

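```bash
python3 - <<'E'
from h import *
from workcell import bot
bot.goto(cell(1,1,.36)+D*.005,pose(D,-Lf)); print(bot.current_clock(),np.round(bot.current_joints(),2),bot.current_opening())
bot.line_to(cell(1,1,.26)+D*.005,max_speed=.15)
shot(bot,"wrist","w12.png"); s=shot(bot,"scene","s12.png");np.savez("pics/s12.npz",**s);t=shot(bot,"top","t12.png");np.savez("pics/t12.npz",**t)
E
python3 -c "
import cv2;a=cv2.imread('pics/s12.png')[60:260,180:390];b=cv2.imread('pics/t12.png')[110:260,160:310];cv2.imwrite('pics/s12c.png',cv2.resize(a,None,fx=2.8,fy=2.8));cv2.imwrite('pics/t12c.png',cv2.resize(b,None,fx=3.5,fy=3.5))"
```

```text
50.9333 [-0.48 -0.23  2.35  2.19  0.82 -0.8 ] 0.19175248420694663
```

View pics/s12c.png

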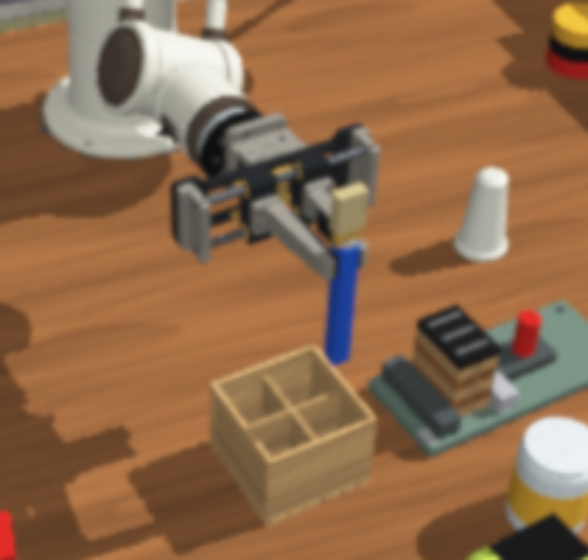

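View pics/t12c.png

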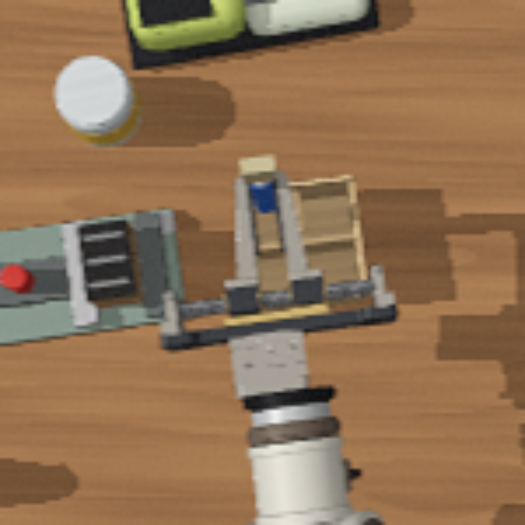

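View pics/w12.png

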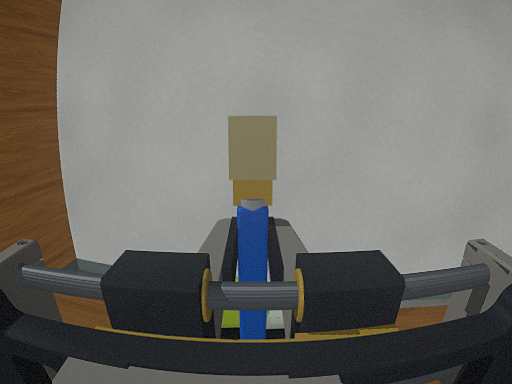

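Run:
```python
from h import *
s=dict(np.load("pics/s12.npz")); f=lambda P:((P[:2]-RK)@D[:2],(P[:2]-RK)@Lf[:2])
print("butt",f(plane(s,180+338/2.8,60+358/2.8,.15)))
# rack rim corners in scene s12 crop: left(212,388) top(318,347) right(375,410) bottom(265,465)
for p in ((212,388),(316,347),(376,410),(266,462)): print(f(plane(s,180+p[0]/2.8,60+p[1]/2.8,.088)))
```

```text
butt (np.float64(0.027689216296884797), np.float64(0.028911805726853635))
(np.float64(-0.04643289719866269), np.float64(-0.056527450759752955))
(np.float64(-0.0476059807274064), np.float64(0.055756180758225735))
(np.float64(0.048691324014553734), np.float64(0.06044154500190273))
(np.float64(0.055621222501393314), np.float64(-0.05769858118040335))
```

```bash
cat >> h.py <<'E'
def insert(bot,i,j,zs=(.2,.17,.155,.14)):
    f0=np.array(bot.current_contact_force())
    for z in zs:
        bot.line_to(cell(i,j,z)+D*.005,max_speed=.08); f=np.array(bot.current_contact_force())-f0; print(z,f.round(2))
        if np.abs(f).max()>6: return False
    return True
def release(bot):
    bot.set_gripper(.42); bot.hold(.5); p=np.array(bot.current_ee_pos())
    bot.line_to(p-D*.06,max_speed=.06); bot.line_to(p-D*.06+Z*.1,max_speed=.15); bot.hold(.3); print(bot.current_clock())
E
python3 - <<'E'
from h import *
from workcell import bot
p=cell(1,1,.14)+D*.005
print(bot.inverse_kinematics(p-D*.06,pose(D,-Lf)))
if insert(bot,1,1): release(bot)
s=shot(bot,"scene","s13.png");np.savez("pics/s13.npz",**s);t=shot(bot,"top","t13.png");np.savez("pics/t13.npz",**t)
a=s["pixels"][60:260,180:390];b=t["pixels"][110:260,160:310];cv2.imwrite('pics/s13c.png',np.hstack([cv2.resize(a,None,fx=2,fy=2),cv2.resize(b,(400,400))]))
E
```

```text
[-0.61292209  0.42228281  2.41817519  2.35265385  1.35535826 -1.35873862]
0.2 [-0.99  0.97  0.35]
0.17 [-0.31  0.87  0.6 ]
0.155 [0.33 1.32 1.49]
0.14 [-0.35  0.77  1.12]
57.2583
```

View pics/s13c.png

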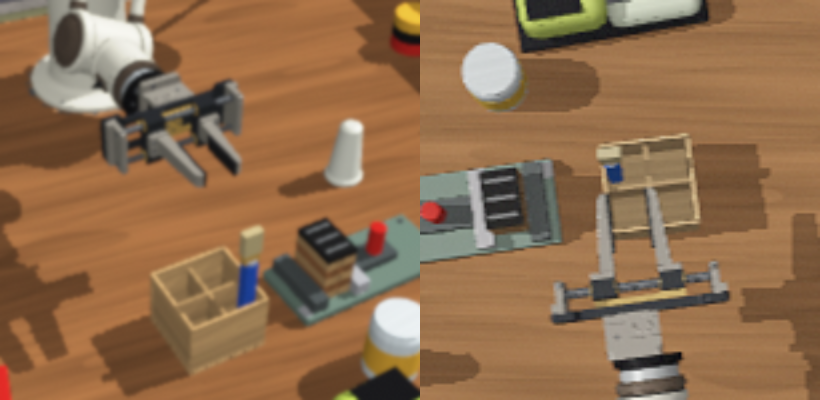

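The brush stands in the far-left cell. For the rasp, I'll look again from above before reaching for it.

Run:
```python
from h import *
from workcell import bot
p=np.array(bot.current_ee_pos()); bot.line_to(p+Z*.1,max_speed=.2)
a=np.array([.9898,.1421,0]); lf=np.cross(a,-Z)
bot.goto([.43,-.361,.3],pose(-Z,-lf)); bot.line_to([.43,-.361,.24])
w=shot(bot,"wrist","w14.png"); np.savez("pics/w14.npz",**w); print(bot.current_clock())
for o in handle_w(w,*RD): print([np.round(v,4) for v in o],"dist",np.linalg.norm(o[0]).round(3))
```

```text
60.4083
[array([ 0.6343, -0.3074], dtype=float32), array([ 0.9914, -0.1306], dtype=float32), np.float32(0.0483), np.float32(0.0192), array([234.6122,  14.5397])] dist 0.705
[array([ 0.5404, -0.4921], dtype=float32), array([0.9933, 0.1156], dtype=float32), np.float32(0.1281), np.float32(0.0223), array([359.3998, 104.2532])] dist 0.731
[array([ 0.3952, -0.3681], dtype=float32), array([0.9905, 0.1373], dtype=float32), np.float32(0.1267), np.float32(0.0178), array([254.3952, 191.3245])] dist 0.54
```

View pics/w14.png

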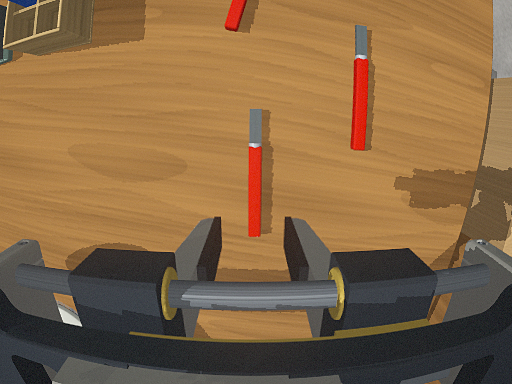

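The rasp is at (254,191), with a red handle and flat grey blade. The other two red tools at (359,104) and (235,14) haven't moved, so this is the one that started nearest the base.

Run:
```python
from h import *
from workcell import bot
pick(bot,(.3952,-.3681),(.9905,.1373))
shot(bot,"wrist","w15.png")
bot.goto(cell(-1,-1,.36)+D*.005,pose(D,-Lf)); print(bot.current_clock(),np.round(bot.current_joints(),2),bot.current_opening())
bot.line_to(cell(-1,-1,.24)+D*.005,max_speed=.15)
s=shot(bot,"scene","s16.png");np.savez("pics/s16.npz",**s);t=shot(bot,"top","t16.png")
a=s["pixels"][60:260,180:390];b=t["pixels"][110:260,160:310];cv2.imwrite('pics/s16c.png',np.hstack([cv2.resize(a,None,fx=2,fy=2),cv2.resize(b,(380,400))]))
p=cell(-1,-1,.14)+D*.005
print(bot.inverse_kinematics(p-D*.06,pose(D,-Lf)))
```

```text
f [-0.57 -0.26  0.09]
opening 0.19077031584664528 [-0.43  0.15  0.26]
opening 0.18885897367149335 65.7583
67.5167 [-0.73 -0.34  2.44  1.96  0.99 -0.64] 0.19221540059340375
[-0.91297395  0.39946022  2.47641548  2.06064017  1.44344481 -1.33694997]
```

View pics/s16c.png

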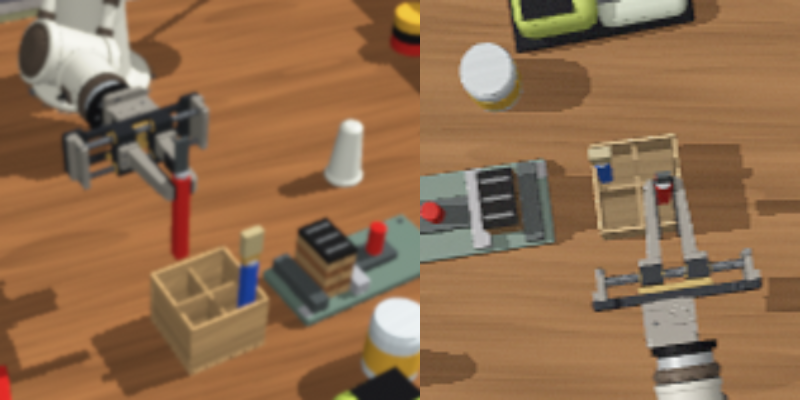

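View pics/w15.png

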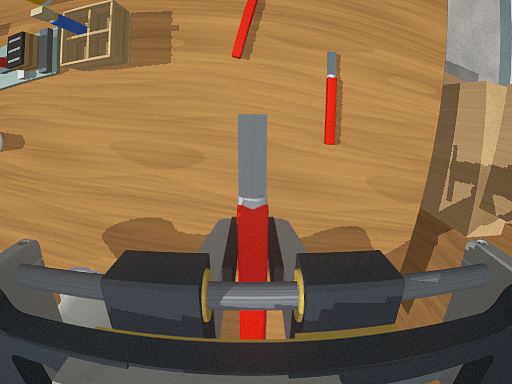

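Run:
```python
from h import *
from workcell import bot
if insert(bot,-1,-1): release(bot)
p=np.array(bot.current_ee_pos()); bot.line_to(p+Z*.1,max_speed=.2)
bot.goto([.35,-.36,.35],pose(-Z,Y))
s=shot(bot,"scene","s17.png");np.savez("pics/s17.npz",**s);t=shot(bot,"top","t17.png");np.savez("pics/t17.npz",**t)
a=s["pixels"][100:260,220:390];b=t["pixels"][110:260,120:290];cv2.imwrite('pics/s17c.png',np.hstack([cv2.resize(a,None,fx=2.35,fy=2.35),cv2.resize(b,(400,376))]))
print(bot.current_contact_force(),bot.current_clock())
```

```text
0.2 [-0.93  0.16  1.23]
0.17 [0.16 0.38 0.95]
0.155 [-0.62 -0.37 -0.5 ]
0.14 [0.2  0.81 0.06]
73.675
[ 0.20741746  0.25180728 -0.72237956] 76.3333
```

View pics/s17c.png

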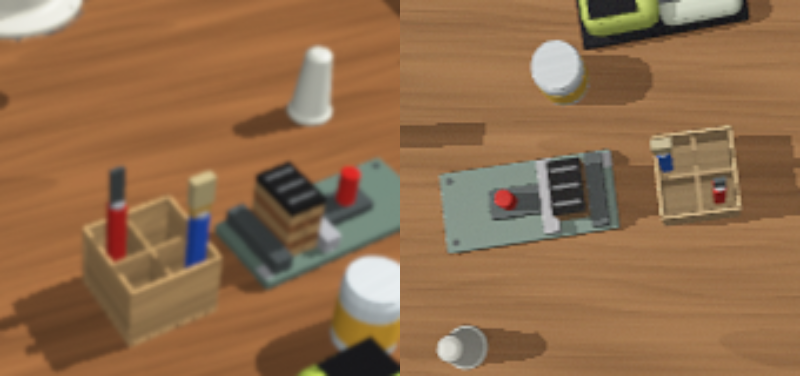

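View pics/s17.png

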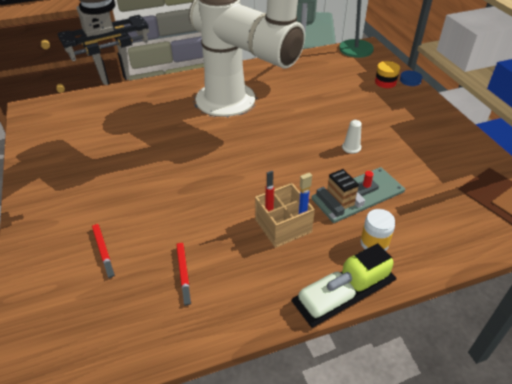

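Run:
```python
from h import *
s=dict(np.load("pics/s17.npz"));t=dict(np.load("pics/t17.npz"));t0=dict(np.load("pics/top0.npz"));s0=dict(np.load("pics/scene0.npz"))
for n,i,j in (("brush",1,1),("rasp",-1,-1)): print(n,"tip px expected",proj(s,cell(i,j,.185)).round(1),"hung 2.5cm:",proj(s,cell(i,j,.21)).round(1))
print("tip seen brush",220+203/2.35,100+176/2.35,"rasp",220+118/2.35,100+168/2.35)
for n,c in (("t0",t0),("t17",t),("s0",s0),("s17",s)):
    for m,st,ce in blobs(c["pixels"],(0,150,90),(8,255,255),30):
        if plane(c,*ce,.06)[1]>.1 : print(n,ce.round(2))
d=cv2.absdiff(t["pixels"],t0["pixels"])[110:270,120:290].max(2);
```

```text
brush tip px expected [300.8 177.4] hung 2.5cm: [301.4 169.6]
rasp tip px expected [269.9 171.3] hung 2.5cm: [270.1 163.5]
tip seen brush 306.3829787234042 174.8936170212766 rasp 270.2127659574468 171.48936170212767
t0 [164.48 189.39]
t0 [ 59.56 335.19]
t17 [164.64 189.38]
t17 [ 59.1  334.81]
s0 [385.18  84.05]
s0 [367.78 178.19]
s17 [385.26  84.05]
s17 [367.57 178.47]
```

Run:
```python
from workcell import bot
bot.hold(.5); print(bot.job_done(), bot.current_clock())
```

```text
the job is handed in; nothing more can be done
the job is handed in; nothing more can be done
```

The heel is clamped tread up, and the brush and rasp stand handle down in the holder. I handed the job in at about 77 s of the 208 s; no verdict is reported.

**What I did:**
- **Jaw and heel:** I slid the jaw open about 37 mm by its knob and gripped the heel with the tool horizontal. I turned it half a turn about the tool axis, set it down mid-jaw and pushed the jaw back with about 27 N.
- **Brush:** it went into the far-left cell.
- **Rasp:** I took the one that started nearest the base. It had been knocked aside during the run, so I measured it again before picking it up. It went into the near-right cell.
- **Awl:** there was none on the bench. The two look-alike red tools were not touched.

**Last checks:**
- **Clamping:** the knob is within 0.3 px of where it started in both overview cameras, so the jaw gap should be about 46 mm again. The pictures show the tread facing up.
- **Rasp:** its tip is within 1 px of where it should be with the handle on the cell floor.
- **Brush:** its tip is about 5 px sideways and 3 px above the expected spot. I put that down to the wide bristle head or a slight lean. The holder walls hide the handle end, so I could not see it directly.
- **Tin and cone:** they look unmoved in the final pictures; I did not measure them.
- **Disagreement:** the top and scene cameras differed by up to about 7 mm on the first picture. I used wrist-camera measurements for the knob, heel and tool grasps.

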